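# Tare the portion scale with the steel cup on it

## Robot

A 6-joint arm with a two-finger parallel gripper is mounted at the origin on a cart in front of the work surface, level with it; the furniture and walls round the work are solid. World frame = base frame: x ahead of the robot, y to its left, z up, the work surface at z = 0. Lengths are in m, angles in rad, forces in N, time in s.
With the tool pointing down it reaches from about 0.375 to 0.9 m from the base axis. Payload 3.1 kg.
Tool frame: the origin (TCP) lies at the very end of the fingers, on their centre line; the grasp point (between the pads) lies 19 mm behind it; z points along the fingers, y is the line along which they close (so a half turn about z gives the same grasp; the last joint's range is limited). The gripper opens to 87 mm and grips with 3 to 60 N. Pads are 19 mm wide; open, the fingers measure 117 mm over their backs; the gripper's body (75 mm by 190 mm) begins 51 mm behind the grasp point.
Start: joints at [1.004, 0.527, 1.433, -0, 1.181, -0.178], TCP at [0.236, 0.579, 0.223] pointing down, gripper open.
Joint ranges: [-3.08, 3.08], [-0.75, 2.2], [0.22, 2.44], [-1.43, 4.57], [0, 2.65], [-2.85, 2.85]. Speed limits (rad/s): [2.79, 2.79, 3.14, 3.14, 3.14, 3.14].

## Interface

Orientations are given as a unit quaternion [x, y, z, w].
In Python, from rig import robot gives the robot as it stands. The module is installed in compiled form; this text tells all that it offers.
- The arm moves only by the tool servo_tool, never from a script. Its argument "rows" is one flat list of numbers, 5 for each row, row after row: the closure, from -1 (fully open) to 1 (shut), so that 0 is half open, then the shift along the tool's x, y, z in m, then the turn about the tool's z in degrees. A call has 1 to 5 rows; each row shifts and turns the commanded pose from where the row before left it, along the tool's axes as they then stand; what a row does not reach is not made up. A row lasts 1/12 s, in which the tool goes at most 41.7 mm and 7.16 degrees, less where a joint would pass 70% of its speed; a pose out of reach is approached as far as the arm can. A call with a gripper value outside its range is refused whole. The fingers move at their own pace and stop on an object; "newtons" is the grip in N (left out, the last holds). Time passes only in rows, so rows that do not move let the fingers close. It gives the time, the measured TCP pose, the force, the opening and the grip force at its end, in the units of the state.
- robot.get_obs(): the state, without advancing time (a new reading comes with each control period).
- robot.camera(name): name is "scene" or "top" or "wrist"; returns a dict with "pixels" (480x640x3 uint8, red, green, blue), "intrinsics" (3x3 intrinsics, pixels), "rvec" (rotation vector, rad) and "tvec" (3), from world to camera coordinates, as OpenCV has them; the wrist camera has in their place "mount" (4x4, takes a point from camera to tool coordinates, whose origin is the TCP and whose axes are the flange's). Camera axes: x right, y down, z forward; pixel columns grow to the right and rows downward; lengths in m; the calibration is good to about 2 mm. A picture is of the moment at which its call begins: read the wrist's pose just before it. There is no depth.
- robot.hand_in(): hands the job in; it is judged then, once.
Trained networks look in a picture, given as the dict that the camera call returned (one of the last four; its "shot" number tells which), for a name from the list of things; names that differ only in an ending like _2 or _b are one class to them, and where a whole thing is asked for, a point or a joint stands for the part that bears it (a point fixed in the world has none). Each returns a list of dicts, best first, with "score" (0 to 1); they miss things now and then, are a little off and sometimes report something else, mostly with a low value. They report only what shows in the picture. A call takes as long as a camera call. They do not tell look-alikes from the thing itself.
- robot.spot_in(picture, query): "at" ([x, y, z] in m, in world coordinates, good to about 4 mm: the middle of the surface that is visible of it).
- robot.outline_of(picture, query): "region" (480x640 bool, what is visible of it).
- robot.place_of(picture, query): "at" ([x, y, z] in m, in world coordinates, good to about 4 mm: a listed point, or the origin of a listed thing).
The state is a dict: "time": time; "q": joint angles; "joint_velocities": joint speeds; "joint_torque": joint torques, N m; "position": TCP position; "tool_rot": TCP orientation; "ft_force": force on the tool from outside, world axes, zero at the start; "moment": the same for the moment, N m; "grip_width": finger opening in m; "grip_force": force on a finger pad.
Only numpy, scipy, OpenCV 4.12 (cv2) and the standard library are available. Lean on these libraries where they do the work, as an engineer would, in place of code of your own. Each camera call takes 0.05 s, during which the arm holds its last target. There are 200 camera calls.

## Task

Stand the empty steel cup gently on the middle of the portion scale's platform and let go. Then tare the scale: with a fingertip, roll the zero wheel that sticks out of the slot in the top of the console, pressing it firmly enough to turn but never hard, until the dial's zero triangle has come round to the needle, and take the hand away. Leave everything else on the stand alone.

Things in the scene. Friction and masses are not known exactly. Their poses are not given: they have to be found in the camera images.
- cup_center (a point): Centre (half-way up) of the loose polished steel cup: open at the top, 133 mm tall, 68 mm outside diameter at the rim and 60 mm at the foot. It stands on the work surface; z is its upright axis. Between 0.12 and 0.21 kg.
- platform_top (a point): Centre of the top face of the scale's round steel platform, 143 mm across, 10 mm thick, 56 mm above the work surface when empty; z is up. It rides on a spring and sinks 2.4 mm for each 100 g, to a stop at 14 mm; the needle follows it. The white scale is fixed to the stand; its console is beside the platform (at yaw 0 to its right as the robot sees it).
- platform: The moving platform; its origin is 10 mm below platform_top. More than 15 N on it is too much.
- wheel_top (a point): Highest point of the zero wheel, mid-width of its rim, 121 mm above the work surface. x axis: along the axle (at yaw 0 away from the robot); y axis: the rolling direction at the top (at yaw 0 to the robot's left); z up. Fixed to the scale, it does not turn. The flat deck round the wheel is 115 mm up, 75 mm deep along x, 126 mm wide, the highest part of the scale.
- wheel: Zero wheel: ribbed black disc, 24 mm radius, 10 mm wide, 6 mm proud of a 14 by 40 mm slot in the deck; origin on its axle, turns with it. Stiff (4 N at the rim), stays where left; a finger pressing under about 8.5 N may slip, over 14 N in all damages it. Pressed, it gives about 1 mm for 16 N, and springs back. Rolling its top to the right (-y of wheel_top) turns the dial as far clockwise.
- dial_center (a point): Centre of the round white dial, 100 mm across, on the console's front slope (45 degrees, facing the robot and up); 50 graduations of 10 g, one turn is 500 g. The dial turns with the zero wheel, the needle with the load. With the cup on, the zero triangle has to be turned clockwise by 0.9 to 3 rad.
- needle_tip (a point): A point on the red needle 40 mm from the dial's centre, near its tip; empty, the needle points straight up the slope. Load turns it clockwise as the robot sees it, 1.26 rad for each 100 g.
- zero_mark (a point): The point on the turning dial, 40 mm from its centre, at the blue triangle that marks zero. The needle reads zero when needle_tip lies over this point.
- jug: Copper water jug, 215 mm tall, a bystander.
- wine_left: Wine bottle, 299 mm tall, 74 mm wide, a bystander.
- wine_right: Wine bottle, 299 mm tall, 74 mm wide, a bystander.
- bitters: Small dasher bottle, 138 mm tall, a bystander.
- bowls: Stack of white bowls, 157 mm wide, 128 mm tall, a bystander.
- lemon: Lemon, a bystander.
- lime: Lime, a bystander.
- pad: Order pad, 125 by 75 by 12 mm, a bystander.
Not all that is in view belongs to the job. What is meant by the part that bears cup_center is not purple, and is the larger of those in its own colour.

How it is judged:
By the outcome, as a careful person would: the job done as asked, in the order asked, and still so for the second after the job is handed in, with the robot touching nothing.
It also fails if it takes over 64 s, if anything falls off the work surface, if the arm or the gripper's body presses on something with over 40 N, if the wrist force passes 120 N, or if a joint passes its speed limit or range.

## Working session

There is one attempt and no reset: what is moved stays moved. The work goes in short steps, Python scripts to look and compute and a tool call to move; the robot and the scene stay as the last step left them, time stands still between calls to the robot, and variables do not carry over. Pictures are saved under pics/ and viewed, at most 10 in all, crops included, and the job is handed in when it is done.

Besides the shell and the picture viewer there is one more tool, called after "Request:" as a command line: name --argument value ..., lists and objects as JSON in quotes. servo_tool: Moves the arm, as the interface text tells. Its arguments: {"type":"object","properties":{"rows":{"type":"array","items":{"type":"number"}},"newtons":{"type":"number"}},"required":["rows"]}

```bash
mkdir -p pics; cat > h.py <<'E'
from rig import robot
import cv2, numpy as np
from scipy.spatial.transform import Rotation as R
def save(p,n,crop=None,s=1):
    im=p["pixels"][:,:,::-1]
    if crop: x0,y0,x1,y1=crop; im=im[y0:y1,x0:x1]
    cv2.imwrite(n,cv2.resize(np.ascontiguousarray(im),None,fx=s,fy=s,interpolation=cv2.INTER_CUBIC))
def proj(p,X):
    return cv2.projectPoints(np.array(X,float).reshape(-1,1,3),p["rvec"],p["tvec"],p["intrinsics"],None)[0].reshape(-1,2)
E
python3 - <<'E'
from h import *
o=robot.get_obs(); print({k:np.round(v,3).tolist() for k,v in o.items()})
ims=[]
for n in("scene","top"):
    p=robot.camera(n); ims.append(p); save(p,f"pics/{n}.png")
    for q in("cup_center","platform_top","wheel_top","dial_center","zero_mark","needle_tip","jug","wine_left","wine_right","bitters","bowls","lemon","lime","pad"):
        for d in robot.place_of(p,q)[:3]:
            if d["score"]>.15: print(n,q,round(d["score"],2),np.round(d["at"],3),proj(p,d["at"]).round()[0])
E
```

```text
{'time': 0.0, 'q': [1.005, 0.528, 1.434, 0.0, 1.181, -0.179], 'joint_velocities': [-0.0, -0.001, -0.0, -0.001, 0.0, 0.002], 'joint_torque': [-0.001, -44.005, -17.659, 0.063, 0.058, -0.0], 'position': [0.236, 0.578, 0.222], 'tool_rot': [0.193, 0.981, -0.001, -0.0], 'ft_force': [0.253, 0.349, -0.62], 'moment': [0.003, -0.05, -0.021], 'grip_force': 0.0, 'grip_width': 0.087}
scene cup_center 0.87 [0.509 0.251 0.066] [300. 380.]
scene cup_center 0.83 [0.382 0.203 0.039] [370. 379.]
scene cup_center 0.67 [0.377 0.122 0.044] [381. 341.]
scene platform_top 0.95 [0.521 0.02  0.057] [327. 278.]
scene dial_center 0.89 [ 0.483 -0.142  0.076] [362. 219.]
scene zero_mark 0.63 [ 0.509 -0.154  0.105] [353. 204.]
scene jug 0.6 [0.677 0.289 0.002] [215. 385.]
scene wine_left 0.73 [ 0.681 -0.319 -0.   ] [302. 166.]
scene wine_left 0.58 [ 0.71   0.153 -0.003] [226. 322.]
scene wine_left 0.18 [ 0.478 -0.342 -0.003] [378. 177.]
scene wine_right 0.74 [0.71  0.068 0.007] [239. 286.]
scene bitters 0.67 [ 0.727 -0.091  0.001] [256. 230.]
scene bitters 0.5 [ 0.571 -0.141  0.096] [325. 205.]
scene bowls 0.66 [ 
[... 777 characters left out ...]

top needle_tip 0.17 [ 0.712  0.159 -0.002] [254. 174.]
top jug 0.6 [ 0.678  0.291 -0.   ] [203. 188.]
top wine_left 0.92 [ 0.712  0.159 -0.003] [254. 174.]
top wine_left 0.68 [0.676 0.289 0.004] [203. 189.]
top wine_left 0.21 [ 0.675 -0.322 -0.   ] [444. 183.]
top wine_right 0.83 [0.713 0.069 0.002] [289. 173.]
top bitters 0.88 [ 0.722 -0.09   0.002] [352. 167.]
top bowls 0.76 [ 0.676 -0.32   0.   ] [443. 183.]
top lemon 0.74 [ 0.535 -0.331 -0.   ] [450. 238.]
top lemon 0.6 [0.522 0.021 0.06 ] [309. 245.]
top lemon 0.38 [ 0.564 -0.137  0.1  ] [376. 224.]
top lime 0.6 [ 0.48 -0.34  0.  ] [455. 260.]
top lime 0.21 [0.511 0.251 0.068] [211. 252.]
top pad 0.61 [ 0.386 -0.326 -0.002] [451. 298.]
```

View pics/scene.png

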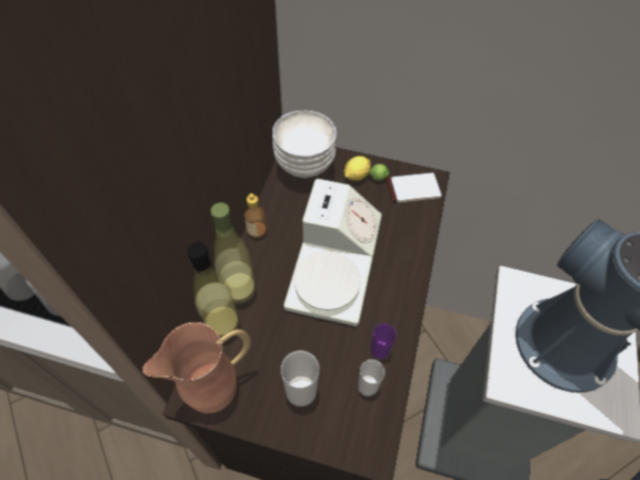

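View pics/top.png

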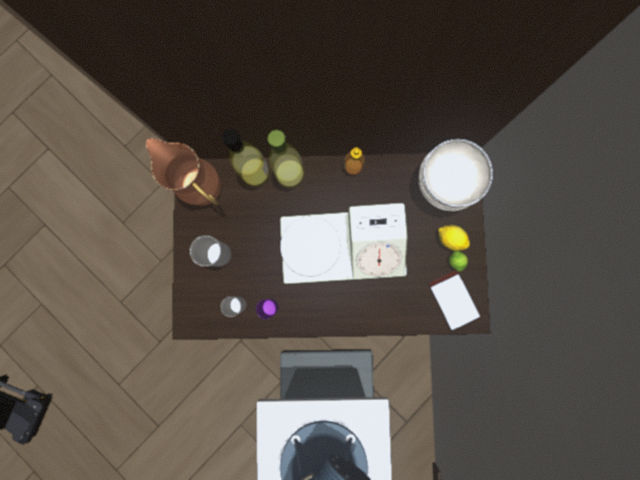

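Top view: cup candidates are the large steel cup (210,251), the small steel cup (233,306) and the purple cup (268,309). The large steel cup fits, since it is not purple and is the larger of the steel pair. It measures at (0.511, 0.253), with its centre 0.067 up, which matches 133 mm / 2. The scale stands at about yaw 0, with its platform at (310,246), the dial at (379,261) and the wheel at (377,222).

```bash
python3 - <<'E'
from h import *
p=robot.camera("scene"); save(p,"pics/cups.png",(190,310,430,430),3)
t=robot.camera("top")
for q in("jug","platform"):
  for pp in (p,t):
    r=robot.outline_of(pp,q)[:1]
    if r: ys,xs=np.where(r[0]["region"]); print(q,r[0]["score"],xs.min(),xs.max(),ys.min(),ys.max())
# top-image lines of the scale: compare edge pixels with yaw hypotheses
print(proj(t,[[.56,.1,.0],[.45,.1,0],[.62,.23,.15],[.6,.25,.15]]).round())
E
```

```text
jug 0.89 143 249 322 412
jug 0.97 146 220 138 205
platform 0.75 294 359 251 310
platform 0.95 280 339 216 275
[[278. 233.]
 [279. 277.]
 [211. 200.]
 [202. 209.]]
```

View pics/cups.png

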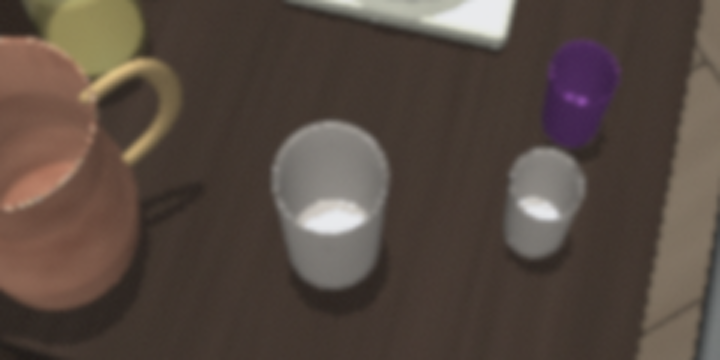

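The crop confirms it: the large steel cup is in the middle at scene (300,380), with the small steel cup (370,379) and the purple one (382,341) to its right. The jug handle stays well clear of the gripper with the fingers along y. I'll go above the cup.

Request:
servo_tool --rows '[-1, 0, 0, 0, -7.1, -1, 0, 0, 0, -7.1, -1, 0, 0, 0, -7.1, -1, 0, 0, 0, -1.0, -1, 0, -0.04, 0, 0]'

```text
time: 2.22
position: [0.2381, 0.5446, 0.2228]
tool_rot: [-0.001, 1.0, 0.004, 0.002]
ft_force: [1.7, 0.0, 0.3]
grip_width: 0.0869
grip_force: 0.0
```

Request:
servo_tool --rows '[-1, -0.025, -0.03, 0, 0, -1, -0.025, -0.03, 0, 0, -1, -0.025, -0.03, 0, 0, -1, -0.025, -0.03, 0, 0, -1, -0.025, -0.03, 0, 0]'

```text
time: 2.63
position: [0.3624, 0.3874, 0.2228]
tool_rot: [0.0, 1.0, 0.0, 0.0]
ft_force: [0.3, 0.7, 0.3]
grip_width: 0.0871
grip_force: 0.0
```

Request:
servo_tool --rows '[-1, -0.025, -0.03, 0, 0, -1, -0.025, -0.03, 0, 0, -1, -0.025, -0.03, 0, 0, -1, -0.025, -0.03, 0, 0, -1, -0.0, -0.0, 0, 0]'

```text
time: 3.05
position: [0.4674, 0.2642, 0.223]
tool_rot: [0.004, 1.0, -0.001, 0.003]
ft_force: [0.5, 0.7, -0.4]
grip_width: 0.0871
grip_force: 0.0
```

```bash
cat >> h.py <<'E'
def wrist():
    o=robot.get_obs(); p=robot.camera("wrist")
    T=np.eye(4); T[:3,:3]=R.from_quat(o["tool_rot"]).as_matrix(); T[:3,3]=o["position"]
    p["c2w"]=T@np.array(p["mount"]); M=np.linalg.inv(p["c2w"])
    q=dict(p); q["rvec"]=cv2.Rodrigues(M[:3,:3])[0]; q["tvec"]=M[:3,3]
    return o,p,q
def ray(q,u,v,z):
    "world point on plane z for pixel"
    d=q["c2w"][:3,:3]@np.linalg.solve(q["intrinsics"],[u,v,1]); c=q["c2w"][:3,3]
    return c+d*(z-c[2])/d[2]
E
python3 - <<'E'
from h import *
o,p,q=wrist(); save(p,"pics/w1.png")
print(o["position"],o["tool_rot"],o["time"],o["ft_force"])
for d in robot.place_of(p,"cup_center")[:3]: print(d)
for d in robot.outline_of(p,"cup_center")[:2]:
    ys,xs=np.where(d["region"]); print(d["score"],xs.min(),xs.max(),ys.min(),ys.max())
a=np.linspace(0,2*np.pi,8)[:-1]
print(proj(q,[[.511,.253,.133]]))
E
```

```text
[0.46739874 0.26418643 0.22301177] [ 3.78379985e-03  9.99989194e-01 -7.75174351e-04  2.58734948e-03] 3.05 [ 0.50467256  0.7437865  -0.4202214 ]
{'at': [0.3724, 0.1201, 0.0459], 'score': 0.84}
{'at': [0.3835, 0.2073, 0.0435], 'score': 0.75}
{'at': [0.5095, 0.2499, 0.0672], 'score': 0.64}
0.76 80 179 69 135
0.74 247 343 224 349
[[300.18149077 307.64729447]]
```

View pics/w1.png

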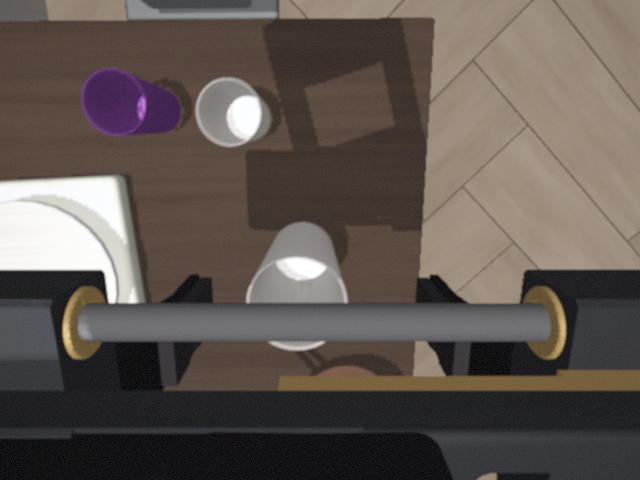

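The wrist view shows the cup rim around (297,300), between the open fingers, and its position agrees at about (0.509, 0.251). I'll align first, then descend.

Request:
servo_tool --rows '[-1, -0.025, -0.008, 0, 0, -1, -0.02, -0.008, 0, 0, -1, 0, 0, 0, 0, -1, 0, 0, 0, 0, -1, 0, 0, 0, 0]'

```text
time: 3.62
position: [0.5049, 0.2541, 0.2222]
tool_rot: [-0.001, 1.0, 0.0, -0.001]
ft_force: [-0.9, -0.1, 1.1]
grip_width: 0.0872
grip_force: 0.0
```

```bash
python3 - <<'E'
from h import *
o,p,q=wrist(); print(o["position"],o["tool_rot"],o["ft_force"])
for d in robot.place_of(p,"cup_center")[:3]: print(d)
E
```

```text
[0.50494936 0.25411149 0.22222341] [-1.29004512e-03  9.99998628e-01  1.30476576e-05 -1.03862316e-03] [-0.93242534 -0.0582998   1.11171285]
{'at': [0.3845, 0.2074, 0.043], 'score': 0.85}
{'at': [0.5104, 0.2501, 0.0671], 'score': 0.74}
{'at': [0.3738, 0.1217, 0.0465], 'score': 0.56}
```

Request:
servo_tool --rows '[-1, -0.005, -0.004, 0.02, 0, -1, 0, 0, 0.035, 0, -1, 0, 0, 0.035, 0, -1, 0, 0, 0.03, 0, -1, 0, 0, 0.018, 0]'

```text
time: 4.13
position: [0.5088, 0.2491, 0.0817]
tool_rot: [-0.001, 1.0, -0.001, -0.003]
ft_force: [0.5, 0.7, 0.6]
grip_width: 0.0874
grip_force: 0.0
```

Request:
servo_tool --rows '[-1, 0, 0, 0, 0, 0.2, 0, 0, 0, 0, 0.2, 0, 0, 0, 0, 0.2, 0, 0, 0, 0, 0.2, 0, 0, 0, 0]' --newtons 14

```text
time: 4.55
position: [0.5129, 0.2495, 0.0863]
tool_rot: [-0.001, 1.0, 0.001, 0.002]
ft_force: [1.1, 0.2, 0.6]
grip_width: 0.0677
grip_force: 0.2
```

Request:
servo_tool --rows '[0.2, 0, 0, 0, 0, 0.2, 0, 0, 0, 0, 0.2, 0, 0, 0, 0, 0.2, 0, 0, 0, 0, 0.2, 0, 0, 0, 0]'

```text
time: 4.97
position: [0.5131, 0.2496, 0.0862]
tool_rot: [-0.001, 1.0, 0.001, 0.002]
ft_force: [-0.8, 2.0, 6.6]
grip_width: 0.0664
grip_force: 14.0
```

Gripped: 66.4 mm opening at 14 N. I'll lift it and carry it over the platform.

Request:
servo_tool --rows '[0.2, 0, 0, -0.01, 0, 0.2, 0, 0, -0.02, 0, 0.2, 0, 0, -0.03, 0, 0.2, 0, 0, -0.025, 0, 0.2, 0, 0, -0.015, 0]'

```text
time: 5.38
position: [0.5125, 0.249, 0.1875]
tool_rot: [-0.001, 1.0, 0.0, 0.001]
ft_force: [-0.0, 0.6, -1.1]
grip_width: 0.0667
grip_force: 14.0
```

Request:
servo_tool --rows '[0.2, 0, -0.01, 0, 0, 0.2, -0.005, -0.025, 0, 0, 0.2, -0.005, -0.035, 0, 0, 0.2, 0, -0.035, 0, 0, 0.2, 0, -0.035, 0, 0]'

```text
time: 5.8
position: [0.5206, 0.107, 0.1834]
tool_rot: [-0.001, 1.0, -0.0, -0.001]
ft_force: [-0.1, -0.6, -1.8]
grip_width: 0.0664
grip_force: 14.0
```

Request:
servo_tool --rows '[0.2, 0, -0.035, 0, 0, 0.2, 0, -0.03, 0, 0, 0.2, 0, -0.02, 0, 0, 0.2, 0, -0.005, 0, 0, 0.2, 0, 0, 0, 0]'

```text
time: 6.22
position: [0.5211, 0.0172, 0.1836]
tool_rot: [0.001, 1.0, 0.0, -0.001]
ft_force: [-0.6, 0.8, -1.1]
grip_width: 0.0667
grip_force: 14.0
```

Request:
servo_tool --rows '[0.2, 0, 0, 0.01, 0, 0.2, 0, 0, 0.01, 0, 0.2, 0, 0, 0, 0, 0.2, 0, 0, 0, 0, 0.2, 0, 0, 0, 0]'

```text
time: 6.63
position: [0.5218, 0.02, 0.1641]
tool_rot: [-0.002, 1.0, 0.0, -0.001]
ft_force: [0.3, 0.5, -1.6]
grip_width: 0.0664
grip_force: 14.0
```

```bash
python3 - <<'E'
from h import *
o=robot.get_obs(); print(o["position"],o["ft_force"],o["grip_width"])
for n in("scene","top"):
    p=robot.camera(n)
    for k in("cup_center","platform_top","wheel_top","dial_center"):
        for d in robot.place_of(p,k)[:3]: print(n,k,d["score"],d["at"])
save(robot.camera("scene"),"pics/s2.png",(230,150,450,400),2.4)
E
```

```text
[0.52181324 0.0199515  0.16407921] [ 0.32665019  0.5325655  -1.58067031] 0.06643532025437983
scene cup_center 0.95 [0.3773, 0.1209, 0.0452]
scene cup_center 0.92 [0.3848, 0.2043, 0.0435]
scene cup_center 0.63 [0.5092, -0.1439, 0.1059]
scene platform_top 0.8 [0.5233, 0.0188, 0.055]
scene wheel_top 0.36 [0.7242, -0.0931, 0.003]
scene dial_center 0.88 [0.4814, -0.1413, 0.0734]
top cup_center 0.71 [0.3812, 0.2026, 0.0468]
top cup_center 0.55 [0.5184, 0.0225, 0.1438]
top platform_top 0.8 [0.5218, 0.02, 0.0571]
top wheel_top 0.78 [0.5665, -0.1339, 0.1241]
top dial_center 0.87 [0.4789, -0.1428, 0.0795]
```

View pics/s2.png

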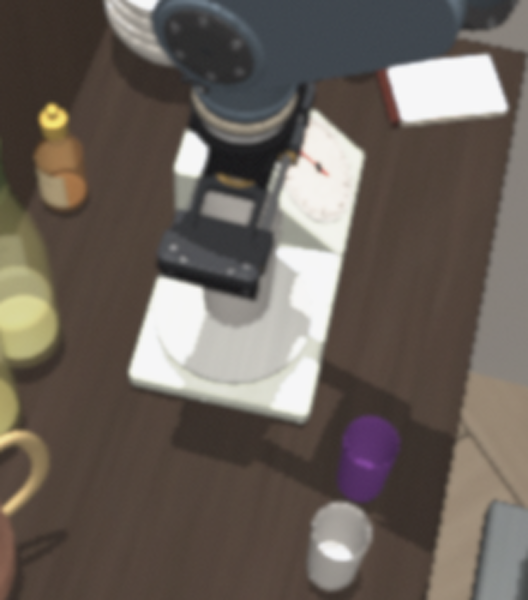

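The cup hangs upright over the platform (crop ~(240,290)), within about 4 mm of the centre. I'll lower it gently.

Request:
servo_tool --rows '[0.2, -0.002, 0, 0.008, 0, 0.2, 0, 0, 0.006, 0, 0.2, 0, 0, 0.003, 0, 0.2, 0, 0, 0.001, 0, 0.2, 0, 0, 0, 0]'

```text
time: 7.6
position: [0.5236, 0.019, 0.1458]
tool_rot: [-0.001, 1.0, 0.0, -0.001]
ft_force: [-0.8, -0.1, -1.7]
grip_width: 0.0667
grip_force: 14.0
```

Request:
servo_tool --rows '[0.2, 0, 0, 0.001, 0, 0.2, 0, 0, 0.001, 0, 0.2, 0, 0, 0.001, 0, 0.2, 0, 0, 0.001, 0, 0.2, 0, 0, 0, 0]'

```text
time: 8.02
position: [0.524, 0.019, 0.1425]
tool_rot: [-0.001, 1.0, 0.0, -0.0]
ft_force: [0.4, -0.2, -1.0]
grip_width: 0.0662
grip_force: 14.0
```

Request:
servo_tool --rows '[0.2, 0, 0, 0.001, 0, 0.2, 0, 0, 0.001, 0, 0.2, 0, 0, 0, 0, 0.2, 0, 0, 0, 0, 0.2, 0, 0, 0, 0]'

```text
time: 8.43
position: [0.5242, 0.019, 0.1406]
tool_rot: [-0.001, 1.0, 0.0, 0.0]
ft_force: [0.1, -0.2, -0.8]
grip_width: 0.0667
grip_force: 14.0
```

Request:
servo_tool --rows '[0.2, 0, 0, 0.001, 0, 0.2, 0, 0, 0.001, 0, 0.2, 0, 0, 0.001, 0, 0.2, 0, 0, 0, 0, 0.2, 0, 0, 0, 0]'

```text
time: 8.85
position: [0.5242, 0.019, 0.1376]
tool_rot: [-0.001, 1.0, 0.0, 0.0]
ft_force: [-0.0, -0.4, -0.3]
grip_width: 0.0665
grip_force: 14.0
```

```bash
python3 - <<'E'
from h import *
f=[]
for i in range(4): p=robot.camera("scene"); f.append(robot.get_obs()["ft_force"][2])
print(np.round(f,2)); o=robot.get_obs(); print(o["position"])
for d in robot.place_of(p,"needle_tip")[:2]+robot.place_of(p,"zero_mark")[:2]: print(d)
E
```

```text
[0.83 1.65 0.86 0.93]
[0.52415881 0.01899225 0.1376238 ]
{'at': [0.4603, -0.1715, 0.0548], 'score': 0.61}
{'at': [0.5094, -0.1529, 0.1025], 'score': 0.86}
```

The load is on the platform, so I'll release and rise.

Request:
servo_tool --rows '[0.1, 0, 0, 0, 0, -0.3, 0, 0, 0, 0, -1, 0, 0, 0, 0, -1, 0, 0, 0, 0, -1, 0, 0, 0, 0]'

```text
time: 9.57
position: [0.5241, 0.0189, 0.1375]
tool_rot: [-0.001, 1.0, -0.0, 0.0]
ft_force: [0.8, -0.5, -0.0]
grip_width: 0.0794
grip_force: 0.0
```

Request:
servo_tool --rows '[-1, 0, 0, 0, 0, -1, 0, 0, -0.01, 0, -1, 0, 0, -0.025, 0, -1, 0, 0, -0.035, 0, -1, 0, 0, -0.035, 0]'

```text
time: 9.98
position: [0.5233, 0.0191, 0.2436]
tool_rot: [-0.001, 1.0, 0.0, -0.001]
ft_force: [1.4, -0.1, -0.3]
grip_width: 0.0871
grip_force: 0.0
```

Request:
servo_tool --rows '[1, 0, -0.01, 0, 0, 1, 0, -0.035, 0, 0, 1, 0, -0.035, 0, 0, 1, -0.02, -0.035, 0, 0, 1, -0.02, -0.025, 0, 0]'

```text
time: 10.4
position: [0.5639, -0.1236, 0.2434]
tool_rot: [-0.0, 1.0, -0.001, 0.0]
ft_force: [1.3, -0.4, 0.2]
grip_width: 0.0612
grip_force: 0.0
```

```bash
python3 - <<'E'
from h import *
print(robot.get_obs()["position"],robot.get_obs()["grip_width"])
for n in("scene","top","wrist"):
    o,p,q=wrist() if n=="wrist" else (0,robot.camera(n),0)
    if not q: q=p
    if n!="scene": save(p,f"pics/{n}3.png")
    for k in("cup_center","platform_top","wheel_top","dial_center","needle_tip","zero_mark"):
        for d in robot.place_of(p,k)[:3]:
            if d["score"]>.4: print(n,k,d["score"],d["at"],proj(q,d["at"])[0].round())
E
```

```text
[ 0.56393626 -0.1236235   0.24341213] 0.061166898306009326
scene cup_center 0.83 [0.3767, 0.1243, 0.0441] [381. 342.]
scene cup_center 0.82 [0.3827, 0.2033, 0.0403] [370. 379.]
scene cup_center 0.76 [0.5214, 0.0197, 0.1185] [327. 263.]
scene platform_top 0.95 [0.5243, 0.021, 0.0493] [325. 280.]
scene wheel_top 0.65 [0.565, -0.1414, 0.1228] [328. 198.]
scene dial_center 0.56 [0.4828, -0.1398, 0.0724] [361. 220.]
scene needle_tip 0.45 [0.5721, -0.1389, 0.0932] [324. 206.]
top cup_center 0.81 [0.5207, 0.0229, 0.1202] [306. 243.]
top cup_center 0.75 [0.3829, 0.2032, 0.0464] [234. 306.]
top cup_center 0.59 [0.3748, 0.1219, 0.0449] [268. 308.]
top platform_top 0.96 [0.5219, 0.0212, 0.0551] [309. 245.]
top wheel_top 0.7 [0.5675, -0.1348, 0.1222] [376. 221.]
top dial_center 0.87 [0.4817, -0.1424, 0.0755] [379. 260.]
top zero_mark 0.52 [0.507, -0.1528, 0.1021] [384. 248.]
wrist cup_center 0.97 [0.5217, 0.0178, 0.1203] [514. 176.]
wrist cup_center 0.48 [0.5123, -0.158, 0.1002] [266. 160.]
wrist platform_top 0.51 [0.5093, -0.1544, 0.1] [270. 156.]
wrist wheel_top 0.92 [0.5658, -0.1396, 0.1221] [289. 237.]
wrist dial_center 0.6 [0.4815, -0.1409, 0.0744] [290. 119.]
wrist dial_center 0.44 [0.5651, -0.1373, 0.1237] [293. 237.]
wrist needle_tip 0.75 [0.4796, -0.1768, 0.0667] [246. 117.]
wrist zero_mark 0.82 [0.5065, -0.1574, 0.1026] [266. 152.]
```

View pics/wrist3.png

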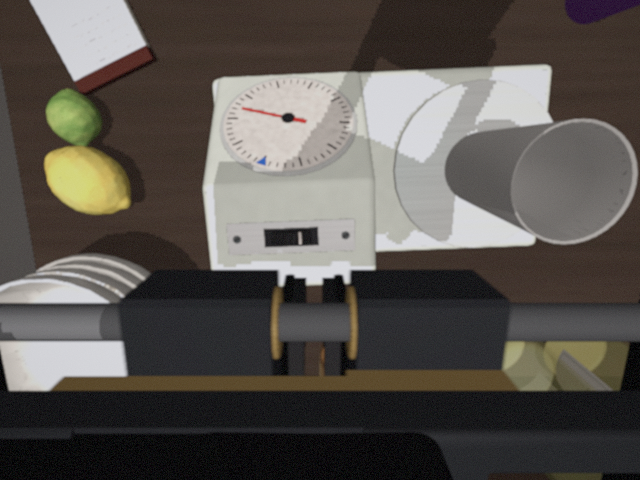

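The wrist view shows the cup upright in the middle of the platform. The dial is at (288,118), with the needle tip at (243,108), the blue triangle at (263,160) and the wheel in its slot at (291,237). I'll measure the angles and the wheel on the known planes.

```bash
cat >> h.py <<'E'
PSI=0.042
def plane(q,u,v,c,psi=PSI):
    "pixel -> (right, up-slope) on the 45 deg dial plane through c, m"
    ex=np.array([np.sin(psi),-np.cos(psi),0]); f=np.array([np.cos(psi),np.sin(psi),0]); up=(f+[0,0,1])/2**.5; n=np.cross(ex,up)
    d=q["c2w"][:3,:3]@np.linalg.solve(q["intrinsics"],[u,v,1]); o=q["c2w"][:3,3]
    X=o+d*(n@(c-o))/(n@d); return np.array([ex@(X-c),up@(X-c)])
C=np.array([.4815,-.1415,.0752])
def dial(p,q):
    im=p["pixels"].astype(int); r,g,b=im[...,0],im[...,1],im[...,2]
    ctr=proj(q,C)[0]; Y,X=np.mgrid[:480,:640]; out={}
    for nm,m in(("needle",(r-g>60)&(r-b>50)),("tri",(b-r>50)&(b-g>30))):
        m&=np.hypot(X-ctr[0],Y-ctr[1])<75
        P=np.array([plane(q,x,y,C) for x,y in zip(X[m],Y[m])]); rr=np.hypot(*P.T)
        P=P[(rr<.052)&(rr>.018)]; 
        a=np.angle(np.exp(1j*np.arctan2(P[:,0],P[:,1])).mean())
        out[nm]=(round(a,3),len(P),P.mean(0).round(4).tolist())
    return out
E
python3 - <<'E'
from h import *
o,p,q=wrist(); print(o["position"],o["grip_width"],o["ft_force"]); d=dial(p,q); print(d, "to turn cw",d["needle"][0]-d["tri"][0])
D=[plane(q,u,v,C) for u,v in((288,118),(222,122),(356,118),(288,78),(284,173))]; print(np.round(D,4))
g=p["pixels"].mean(2); y,x=np.where(g[225:255,262:322]<60); print("slot",x.min()+262,x.max()+262,y.min()+225,y.max()+225)
for u,v in((264,237),(319,237),(291,228),(291,247),(291,237)): print(ray(q,u,v,.115).round(4), ray(q,u,v,.121).round(4))
for k in("wheel","wheel_top"):print(robot.place_of(p,k)[:1])
save(p,"pics/w4.png",(200,60,380,290),2.6)
E
```

```text
[ 0.56428971 -0.12097601  0.24252153] 0.0006569041275618755 [-0.19989222  0.74877144 -0.33780643]
{'needle': (np.float64(1.949), 57, [0.0271, -0.0107]), 'tri': (np.float64(0.43), 36, [0.0198, 0.0431])} to turn cw 1.5190000000000001
[[ 0.0013 -0.0006]
 [ 0.0532  0.0007]
 [-0.0517  0.0026]
 [ 0.0015 -0.0488]
 [ 0.004   0.0552]]
slot 266 317 228 245
[ 0.5675 -0.1594  0.115 ] [ 0.566  -0.1586  0.121 ]
[ 0.5674 -0.1186  0.115 ] [ 0.566  -0.1187  0.121 ]
[ 0.5607 -0.1393  0.115 ] [ 0.5593 -0.1389  0.121 ]
[ 0.5751 -0.1395  0.115 ] [ 0.5735 -0.1391  0.121 ]
[ 0.5675 -0.1394  0.115 ] [ 0.566 -0.139  0.121]
[{'at': [0.5685, -0.1355, 0.0997], 'score': 0.55}]
[{'at': [0.5671, -0.1354, 0.1219], 'score': 0.78}]
```

View pics/w4.png

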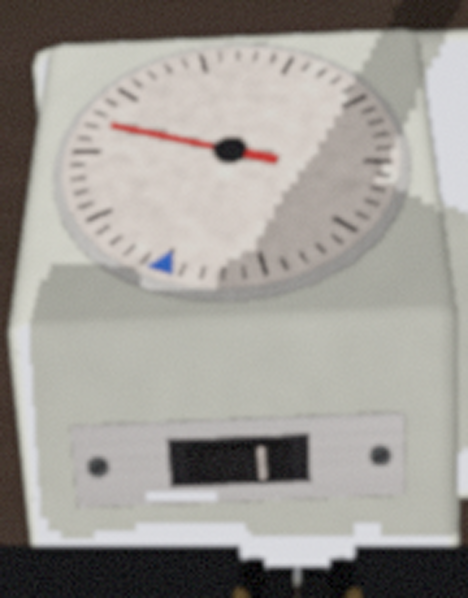

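I need to turn about 1.52 rad clockwise, which is about 36.5 mm of rim, in two strokes. I'll go down over the wheel.

Request:
servo_tool --rows '[1, -0.003, -0.008, 0.02, 0, 1, 0, 0, 0.035, 0, 1, 0, 0, 0.035, 0, 1, 0, 0, 0.02, 0, 1, 0, 0, 0.003, 0]' --newtons 20

```text
time: 12.02
position: [0.5643, -0.1278, 0.1254]
tool_rot: [-0.001, 1.0, 0.002, -0.004]
ft_force: [-0.4, -0.1, -0.6]
grip_width: 0.0004
grip_force: 0.0
```

Request:
servo_tool --rows '[1, 0, 0, 0, 0, 1, 0, 0, 0, 0, 1, 0, 0, 0, 0, 1, 0, 0, 0, 0]'

```text
time: 12.35
position: [0.5686, -0.1295, 0.1315]
tool_rot: [-0.001, 1.0, -0.001, 0.002]
ft_force: [-0.1, -0.8, 0.1]
grip_width: 0.0002
grip_force: 0.0
```

```bash
python3 - <<'E'
from h import *
f=[]
for i in range(6):
    p=robot.camera("wrist"); f.append(robot.get_obs()["ft_force"])
print(np.mean(f,0).round(2),np.std(f,0).round(2),robot.get_obs()["position"])
E
```

```text
[0.12 0.1  0.19] [0.47 0.53 0.27] [ 0.56749605 -0.12901639  0.13004509]
```

Request:
servo_tool --rows '[1, 0, 0, 0.002, 0, 1, 0, 0, 0.002, 0, 1, 0, 0, 0.002, 0, 1, 0, 0, 0.001, 0, 1, 0, 0, 0, 0]'

```text
time: 13.07
position: [0.567, -0.1288, 0.122]
tool_rot: [-0.001, 1.0, 0.0, -0.0]
ft_force: [0.4, 0.7, 0.1]
grip_width: 0.0006
grip_force: 0.0
```

Request:
servo_tool --rows '[1, 0, 0, 0.0005, 0, 1, 0, 0, 0.0005, 0, 1, 0, 0, 0, 0, 1, 0, 0, 0, 0]'

```text
time: 13.4
position: [0.5673, -0.1289, 0.1215]
tool_rot: [-0.001, 1.0, 0.0, -0.0]
ft_force: [-0.0, -0.5, -0.4]
grip_width: 0.0005
grip_force: 0.0
```

Request:
servo_tool --rows '[1, 0, 0, 0.0005, 0, 1, 0, 0, 0, 0, 1, 0, 0, 0, 0]'

```text
time: 13.65
position: [0.5674, -0.129, 0.1211]
tool_rot: [-0.001, 1.0, -0.0, 0.0]
ft_force: [-0.3, -0.3, 0.4]
grip_width: 0.0008
grip_force: 0.2
```

Request:
servo_tool --rows '[1, 0, 0, 0.0004, 0, 1, 0, 0, 0, 0, 1, 0, 0, 0, 0]'

```text
time: 13.9
position: [0.5674, -0.129, 0.1209]
tool_rot: [-0.001, 1.0, -0.0, 0.0]
ft_force: [-0.6, 0.2, 2.3]
grip_width: 0.0007
grip_force: 1.1
```

Request:
servo_tool --rows '[1, 0, 0, 0.0003, 0, 1, 0, 0, 0, 0, 1, 0, 0, 0, 0]'

```text
time: 14.15
position: [0.5675, -0.129, 0.1207]
tool_rot: [-0.001, 1.0, -0.0, 0.0]
ft_force: [-0.5, 0.9, 3.3]
grip_width: 0.0003
grip_force: 2.1
```

Request:
servo_tool --rows '[1, 0, 0, 0.0004, 0, 1, 0, 0, 0, 0, 1, 0, 0, 0, 0]'

```text
time: 14.4
position: [0.5675, -0.129, 0.1205]
tool_rot: [-0.001, 1.0, -0.0, 0.0]
ft_force: [-0.8, 0.9, 6.8]
grip_width: 0.0007
grip_force: 3.1
```

Request:
servo_tool --rows '[1, 0, 0, 0.0003, 0, 1, 0, 0, 0, 0, 1, 0, 0, 0, 0, 1, 0, 0, 0, 0]'

```text
time: 14.73
position: [0.5675, -0.129, 0.1204]
tool_rot: [-0.001, 1.0, -0.0, 0.0]
ft_force: [-0.7, 1.1, 6.9]
grip_width: 0.0006
grip_force: 3.6
```

```bash
cat > f.py <<'E'
from h import *
f=[]
for i in range(4):
    o=robot.get_obs(); f.append(o["ft_force"]); p=robot.camera("wrist")
print(np.mean(f,0).round(2),o["position"].round(4),o["time"])
E
python3 f.py
```

```text
[-1.25  0.79  7.19] [ 0.5675 -0.129   0.1204] 14.8833
```

Request:
servo_tool --rows '[1, 0, 0, 0.0003, 0, 1, 0, 0, 0.0002, 0, 1, 0, 0, 0, 0, 1, 0, 0, 0, 0, 1, 0, 0, 0, 0]'

```text
time: 15.35
position: [0.5676, -0.129, 0.1203]
tool_rot: [-0.001, 1.0, -0.0, 0.0]
ft_force: [-1.9, 0.4, 9.8]
grip_width: 0.0004
grip_force: 4.6
```

```bash
python3 f.py
```

```text
[-2.    1.17  9.36] [ 0.5675 -0.129   0.1203] 15.5
```

Request:
servo_tool --rows '[1, 0, -0.0005, 0.0001, 0, 1, 0, -0.0005, 0, 0, 1, 0, -0.001, 0, 0, 1, 0, -0.001, 0, 0, 1, 0, -0.001, 0, 0]'

```text
time: 15.97
position: [0.5675, -0.1311, 0.1204]
tool_rot: [-0.0, 1.0, 0.002, 0.0]
ft_force: [-1.0, 6.8, 11.4]
grip_width: 0.0008
grip_force: 6.2
```

```bash
cat >> f.py <<'E'
try:
    o,p,q=wrist(); d=dial(p,q); print(d,"left",d["needle"][0]-d["tri"][0])
except Exception as e: print(e)
E
python3 f.py
```

```text
[-0.95  5.71 11.79] [ 0.5676 -0.1314  0.1204] 16.1167
hypot() takes from 2 to 3 positional arguments but 0 were given
```

Request:
servo_tool --rows '[1, 0, 0, -0.0003, 0, 1, 0, 0, 0, 0, 1, 0, 0, 0, 0]'

```text
time: 16.47
position: [0.5676, -0.1313, 0.1205]
tool_rot: [-0.0, 1.0, 0.001, 0.0]
ft_force: [-0.9, 4.3, 10.2]
grip_width: 0.0004
grip_force: 5.3
```

```bash
python3 - <<'E'
from h import *
f=[]
for i in range(3):
    o=robot.get_obs(); f.append(o["ft_force"]); p=robot.camera("top")
print(np.mean(f,0).round(2),o["position"].round(4),o["time"])
w=robot.camera("wrist"); im=np.vstack([w["pixels"][:240],cv2.resize(p["pixels"][195:285,340:420],(640,360))[:, :]]) 
o,p,q=wrist(); print(proj(q,C)); save(p,"pics/w5.png",(100,0,540,300),1.5)
for k in("zero_mark","needle_tip"): print(robot.place_of(p,k)[:1])
E
```

```text
[-0.49  4.83 10.36] [ 0.5676 -0.1313  0.1205] 16.5667
[[295.9726011   99.02949997]]
[{'at': [0.5079, -0.1584, 0.0992], 'score': 0.92}]
[{'at': [0.4802, -0.1771, 0.0654], 'score': 0.64}]
```

View pics/w5.png

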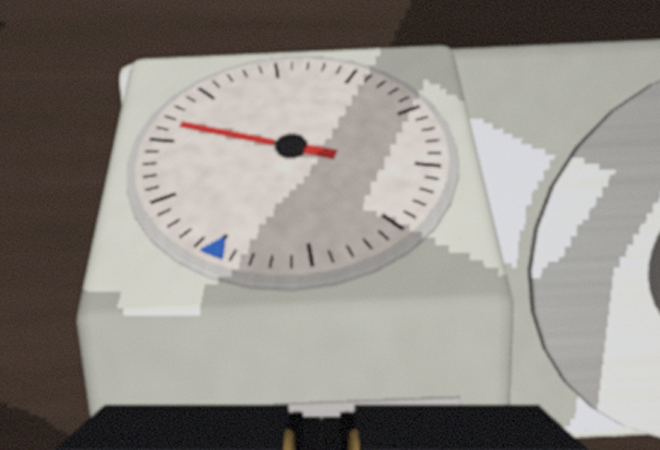

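The dial stays visible while pressing (triangle at about crop (213,248)). I'll fix the mask and stroke on.

Request:
servo_tool --rows '[1, 0, -0.001, 0, 0, 1, 0, -0.001, 0, 0, 1, 0, -0.001, 0, 0, 1, 0, -0.001, 0, 0, 1, 0, -0.001, 0, 0]'

```text
time: 17.23
position: [0.5678, -0.1367, 0.1207]
tool_rot: [-0.0, 1.0, 0.001, 0.001]
ft_force: [-1.6, 4.1, 11.0]
grip_width: 0.0004
grip_force: 5.5
```

```bash
sed -i 's/<75/<130/' h.py; sed -i 's/range(4)/range(3)/' f.py; python3 f.py
```

```text
[-1.15  4.14 10.42] [ 0.5678 -0.1369  0.1207] 17.3333
{'needle': (np.float64(1.957), 160, [0.0273, -0.011]), 'tri': (np.float64(0.745), 112, [0.0321, 0.0348])} left 1.2120000000000002
```

No slip so far: 0.315 rad turned for 7.9 mm of travel. I'll continue.

Request:
servo_tool --rows '[1, 0, -0.001, 0, 0, 1, 0, -0.001, 0, 0, 1, 0, -0.001, 0, 0, 1, 0, -0.001, 0, 0, 1, 0, -0.001, 0, 0]'

```text
time: 17.85
position: [0.568, -0.1418, 0.1207]
tool_rot: [-0.0, 1.0, 0.001, 0.001]
ft_force: [-1.2, 4.4, 9.8]
grip_width: 0.0006
grip_force: 5.1
```

```bash
python3 f.py
```

```text
[-0.75  4.3  10.17] [ 0.568  -0.142   0.1207] 17.95
{'needle': (np.float64(1.96), 164, [0.0272, -0.0111]), 'tri': (np.float64(0.95), 107, [0.0384, 0.0275])} left 1.01
```

Request:
servo_tool --rows '[1, 0, -0.001, 0, 0, 1, 0, -0.001, 0, 0, 1, 0, -0.001, 0, 0, 1, 0, -0.001, 0, 0, 1, 0, -0.001, 0, 0]'

```text
time: 18.47
position: [0.5681, -0.1471, 0.1203]
tool_rot: [-0.0, 1.0, 0.001, 0.001]
ft_force: [0.8, 2.8, 5.7]
grip_width: 0.0007
grip_force: 2.9
```

```bash
python3 f.py
```

```text
[0.52 2.75 6.68] [ 0.5682 -0.1473  0.1202] 18.5667
{'needle': (np.float64(1.959), 163, [0.0274, -0.0111]), 'tri': (np.float64(1.142), 98, [0.0428, 0.0196])} left 0.8170000000000002
```

The force drops as the wheel nears the fingertip's edge, so I'll lift, go back and re-press.

Request:
servo_tool --rows '[1, 0, 0, -0.002, 0, 1, 0, 0, -0.003, 0, 1, 0, 0.004, 0, 0, 1, 0.0005, 0.008, 0, 0, 1, 0, 0.005, 0, 0]'

```text
time: 19.08
position: [0.5661, -0.1299, 0.1239]
tool_rot: [-0.001, 1.0, 0.0, -0.001]
ft_force: [-0.8, 0.8, 0.4]
grip_width: 0.0005
grip_force: 0.0
```

Request:
servo_tool --rows '[1, 0, 0, 0, 0, 1, 0, 0, 0.002, 0, 1, 0, 0, 0.0015, 0, 1, 0, 0, 0, 0, 1, 0, 0, 0, 0]'

```text
time: 19.5
position: [0.5669, -0.1307, 0.1211]
tool_rot: [-0.001, 1.0, 0.0, 0.0]
ft_force: [-0.8, 3.2, 2.6]
grip_width: 0.0004
grip_force: 1.6
```

Request:
servo_tool --rows '[1, 0, 0, 0.0004, 0, 1, 0, 0, 0.0004, 0, 1, 0, 0, 0, 0, 1, 0, 0, 0, 0]'

```text
time: 19.83
position: [0.5669, -0.1308, 0.1207]
tool_rot: [-0.001, 1.0, 0.0, 0.0]
ft_force: [-0.9, 2.4, 6.0]
grip_width: 0.0005
grip_force: 3.3
```

```bash
python3 f.py
```

```text
[-0.89  2.37  6.36] [ 0.5669 -0.1307  0.1207] 19.9333
{'needle': (np.float64(1.957), 161, [0.0274, -0.0111]), 'tri': (np.float64(1.141), 96, [0.0428, 0.0196])} left 0.8160000000000001
```

Request:
servo_tool --rows '[1, 0, 0, 0.0003, 0, 1, 0, 0, 0.0002, 0, 1, 0, 0, 0, 0, 1, 0, -0.0005, 0, 0, 1, 0, -0.0005, 0, 0]'

```text
time: 20.45
position: [0.5669, -0.131, 0.1205]
tool_rot: [-0.0, 1.0, 0.001, 0.0]
ft_force: [-1.2, 5.2, 9.4]
grip_width: 0.0006
grip_force: 4.7
```

Request:
servo_tool --rows '[1, 0, -0.0005, 0, 0, 1, 0, -0.0005, 0, 0, 1, 0, -0.0005, 0, 0, 1, 0, -0.0005, 0, 0, 1, 0, 0, 0, 0]'

```text
time: 20.87
position: [0.567, -0.1331, 0.1207]
tool_rot: [-0.0, 1.0, 0.001, 0.0]
ft_force: [-0.9, 4.0, 8.6]
grip_width: 0.0004
grip_force: 4.8
```

```bash
python3 f.py
```

```text
[-1.07  3.69  9.53] [ 0.567  -0.1331  0.1207] 20.9667
{'needle': (np.float64(1.959), 162, [0.027, -0.011]), 'tri': (np.float64(1.232), 92, [0.0443, 0.0156])} left 0.7270000000000001
```

Request:
servo_tool --rows '[1, 0, -0.001, 0.0001, 0, 1, 0, -0.001, 0, 0, 1, 0, -0.001, 0, 0, 1, 0, -0.001, 0, 0, 1, 0, -0.001, 0, 0]'

```text
time: 21.48
position: [0.5672, -0.1382, 0.1208]
tool_rot: [-0.0, 1.0, 0.001, 0.001]
ft_force: [-1.7, 4.1, 9.6]
grip_width: 0.0005
grip_force: 4.9
```

Request:
servo_tool --rows '[1, 0, -0.001, 0, 0, 1, 0, -0.001, 0, 0, 1, 0, -0.001, 0, 0, 1, 0, -0.001, 0, 0, 1, 0, -0.001, 0, 0]'

```text
time: 21.9
position: [0.5675, -0.1434, 0.1207]
tool_rot: [-0.0, 1.0, 0.0, 0.001]
ft_force: [-0.8, 4.6, 7.8]
grip_width: 0.0005
grip_force: 4.1
```

```bash
python3 f.py
```

```text
[-0.4   3.53  8.2 ] [ 0.5675 -0.1437  0.1207] 22.0
{'needle': (np.float64(1.959), 161, [0.0271, -0.011]), 'tri': (np.float64(1.663), 79, [0.0465, -0.0043])} left 0.29600000000000004
```

About 0.30 rad is left (7 mm). One more re-press.

Request:
servo_tool --rows '[1, 0, 0, -0.002, 0, 1, 0, 0, -0.003, 0, 1, 0, 0.004, 0, 0, 1, 0.0004, 0.006, 0, 0, 1, 0, 0.002, 0, 0]'

```text
time: 22.52
position: [0.5658, -0.131, 0.124]
tool_rot: [-0.001, 1.0, 0.0, -0.001]
ft_force: [0.1, 0.2, 0.3]
grip_width: 0.0007
grip_force: 0.0
```

Request:
servo_tool --rows '[1, 0, 0, 0, 0, 1, 0, 0, 0.002, 0, 1, 0, 0, 0.0015, 0, 1, 0, 0, 0, 0, 1, 0, 0, 0, 0]'

```text
time: 22.93
position: [0.5665, -0.1319, 0.1211]
tool_rot: [-0.001, 1.0, 0.0, 0.0]
ft_force: [-0.8, 0.2, 1.9]
grip_width: 0.0002
grip_force: 1.5
```

Request:
servo_tool --rows '[1, 0, 0, 0.0004, 0, 1, 0, 0, 0.0004, 0, 1, 0, 0, 0.0002, 0, 1, 0, 0, 0, 0, 1, 0, 0, 0, 0]'

```text
time: 23.35
position: [0.5665, -0.1319, 0.1208]
tool_rot: [-0.001, 1.0, -0.0, 0.0]
ft_force: [-1.3, 1.0, 6.6]
grip_width: 0.0008
grip_force: 3.7
```

```bash
python3 f.py
```

```text
[-1.07  1.27  6.73] [ 0.5665 -0.1319  0.1208] 23.45
{'needle': (np.float64(1.958), 161, [0.0271, -0.011]), 'tri': (np.float64(1.664), 78, [0.0466, -0.0044])} left 0.29400000000000004
```

Request:
servo_tool --rows '[1, 0, 0, 0.0003, 0, 1, 0, 0, 0.0002, 0, 1, 0, 0, 0, 0, 1, 0, -0.001, 0, 0, 1, 0, -0.001, 0, 0]'

```text
time: 23.97
position: [0.5666, -0.1328, 0.1206]
tool_rot: [-0.0, 1.0, 0.001, 0.0]
ft_force: [-1.1, 5.6, 10.8]
grip_width: 0.0006
grip_force: 5.1
```

Request:
servo_tool --rows '[1, 0, -0.001, 0, 0, 1, 0, -0.001, 0, 0, 1, 0, -0.001, 0, 0, 1, 0, -0.0005, 0, 0, 1, 0, 0, 0, 0]'

```text
time: 24.38
position: [0.5667, -0.1366, 0.1208]
tool_rot: [-0.0, 1.0, 0.001, 0.001]
ft_force: [-0.8, 4.2, 9.9]
grip_width: 0.0002
grip_force: 5.0
```

```bash
python3 f.py
```

```text
[-1.25  3.69  9.99] [ 0.5667 -0.1366  0.1208] 24.4833
{'needle': (np.float64(1.955), 166, [0.0275, -0.0111]), 'tri': (np.float64(1.854), 73, [0.0445, -0.0129])} left 0.10099999999999998
```

Request:
servo_tool --rows '[1, 0, -0.001, 0, 0, 1, 0, -0.0007, 0, 0, 1, 0, 0, 0, 0, 1, 0, 0, 0, 0]'

```text
time: 24.92
position: [0.5668, -0.1383, 0.1208]
tool_rot: [-0.0, 1.0, 0.001, 0.001]
ft_force: [-0.8, 3.3, 10.3]
grip_width: 0.0006
grip_force: 4.9
```

```bash
python3 f.py; cat > fine.py <<'E'
from h import *
from scipy.optimize import least_squares
T=np.array([(.0321,.0348),(.0384,.0275),(.0428,.0196),(.0443,.0156),(.0465,-.0043),(.0445,-.0129)])
c=least_squares(lambda v:np.hypot(*(T-v[:2]).T)-v[2],[0,0,.047]).x; print("tri circle",c.round(4))
o,p,q=wrist(); im=p["pixels"].astype(int); r,g,b=im[...,0],im[...,1],im[...,2]; Y,X=np.mgrid[:480,:640]
def pts(m):
    m=m&(np.hypot(*(np.stack([X,Y],-1)-proj(q,C)[0]).transpose(2,0,1))<130)
    P=np.array([plane(q,x,y,C) for x,y in zip(X[m],Y[m])]); return P[np.hypot(P[:,0],P[:,1])<.053]
N=pts((r-g>60)&(r-b>50)); vx,vy,x0,y0=cv2.fitLine(N.astype(np.float32),cv2.DIST_HUBER,0,1e-4,1e-4).ravel()
if vx<0: vx,vy=-vx,-vy
print("needle dir",np.arctan2(vx,vy),"offset of C from line",x0*vy-y0*vx)
t=pts((b-r>50)&(b-g>30)).mean(0); print("tri",np.arctan2(*t),np.arctan2(*(t-c[:2])),t)
dk=pts((r<60)&(g<60)&(b<60)); hub=dk[np.hypot(dk[:,0],dk[:,1])<.012].mean(0); print("hub",hub)
# dial rim via white->graduations: tip of needle
k=np.hypot(*N.T); print("tip",N[k>np.quantile(k,.9)].mean(0))
save(p,"pics/fine%d.png"%(o["time"]*100),(150,0,430,210),2.8)
E
python3 fine.py; ls pics/fine*; cp pics/fine*.png pics/f1.png
```

```text
[-0.82  3.45 10.46] [ 0.5668 -0.1383  0.1208] 25.0167
{'needle': (np.float64(1.956), 162, [0.0273, -0.011]), 'tri': (np.float64(1.921), 73, [0.0436, -0.0159])} left 0.03499999999999992
tri circle [0.0004 0.001  0.0463]
needle dir 1.9132377 offset of C from line 0.0012865332
tri 1.9226784227353617 1.9461954987212602 [ 0.04361961 -0.0160155 ]
hub [ 0.00108503 -0.00163696]
tip [ 0.03579942 -0.01422234]
pics/fine2511.png
```

View pics/f1.png

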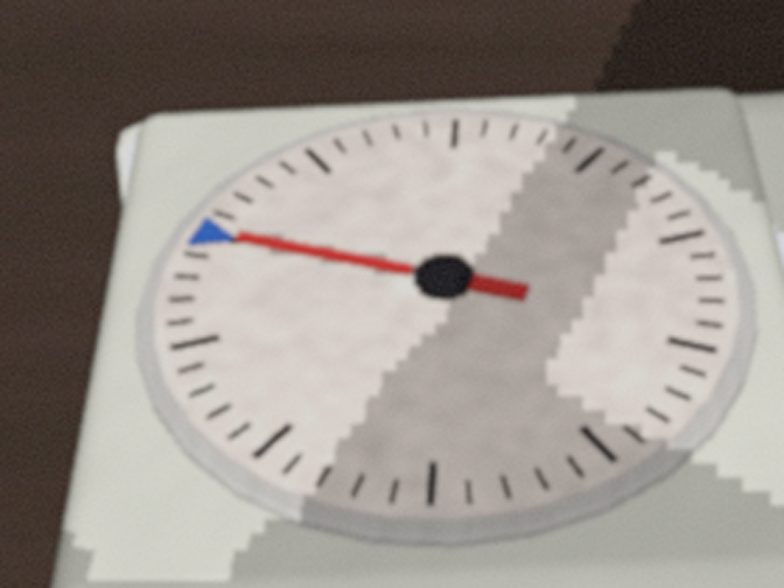

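The crop shows the needle (from (525,293) through the hub at (443,276) to the tip at (240,237)) nearly on the blue triangle (212,233). The needle stands above the dial, so I'll compare directions, taking the true dial centre from the major ticks.

```bash
cat > fine2.py <<'E'
from h import *
from scipy.optimize import least_squares
o,p,q=wrist(); im=p["pixels"].astype(int); r,g,b=im[...,0],im[...,1],im[...,2]
ink=im.max(2)<110; n,lab,st,cen=cv2.connectedComponentsWithStats(ink.astype(np.uint8),connectivity=8)
def pl(u): return plane(q,u[0],u[1],C)
K=[]
for i in range(1,n):
    if 2<=st[i,4]<120:
        a=pl(cen[i])
        if .036<np.hypot(*a)<.052: K.append(a)
K=np.array(K); f=least_squares(lambda v:np.hypot(*(K-v[:2]).T)-v[2],[0,0,.045],loss="soft_l1",f_scale=.0007).x
res=np.hypot(*(K-f[:2]).T)-f[2]; print("ticks",len(K),"c",f.round(4),"rms",np.median(abs(res)).round(5))
M=np.array([pl((150+u/2.8,v/2.8)) for u,v in((455,132),(590,160),(682,237),(692,345),(600,445),(432,483),(272,440),(195,343),(318,161))])
f2=least_squares(lambda v:np.hypot(*(M-v[:2]).T)-v[2],[0,0,.045]).x; e=M-f2[:2]; print("majors c",f2.round(4),(np.hypot(*e.T)-f2[2]).round(4))
ph=np.angle(np.exp(1j*10*np.arctan2(*e.T)).mean())/10; print("dial phase mod 36deg -> zero angle",[round(ph+k*np.pi/5,3) for k in(2,3,4)])
Y,X=np.mgrid[:480,:640]
m=(b-r>50)&(b-g>30); t=np.array([pl(u) for u in zip(X[m],Y[m])]); t=t[np.hypot(*t.T)<.06].mean(0)
for c in(f,f2): print("tri angle",np.arctan2(*(t-c[:2])).round(4))
for th in(35,60,90):
    m=(r-g>th)&(r-b>th*.8); N=np.array([pl(u) for u in zip(X[m],Y[m])]); N=N[np.hypot(*N.T)<.05]
    vx,vy=cv2.fitLine(N.astype(np.float32),cv2.DIST_HUBER,0,1e-4,1e-4).ravel()[:2]; s=np.sign(vx); print("needle",th,len(N),np.arctan2(s*vx,s*vy).round(4))
E
python3 fine2.py
```

```text
ticks 22 c [0.0007 0.0022 0.0446] rms 0.0007
majors c [0.0007 0.0016 0.044 ] [ 0.0003 -0.0001 -0.0001 -0.0001  0.0002 -0.0001 -0.0001  0.0001 -0.0002]
dial phase mod 36deg -> zero angle [np.float64(1.325), np.float64(1.953), np.float64(2.582)]
tri angle 1.9724
tri angle 1.96
needle 35 451 1.912
needle 60 348 1.9119
needle 90 240 1.9125
```

The dial's zero stands at 1.953 (tick fit, residual 0.2 mm) and the needle at 1.913, so I'm about 0.04 rad (1 mm) past. I'll ease it back.

Request:
servo_tool --rows '[1, 0, 0.001, 0, 0, 1, 0, 0.001, 0, 0, 1, 0, 0.001, 0, 0, 1, 0, 0, 0, 0, 1, 0, 0, 0, 0]'

```text
time: 25.63
position: [0.5669, -0.138, 0.1208]
tool_rot: [-0.001, 1.0, -0.002, 0.001]
ft_force: [-2.8, -3.4, 8.5]
grip_width: 0.0004
grip_force: 4.4
```

```bash
python3 f.py
```

```text
[-2.54 -2.89  8.12] [ 0.5669 -0.138   0.1208] 25.7333
{'needle': (np.float64(1.958), 163, [0.0273, -0.0111]), 'tri': (np.float64(1.918), 73, [0.0437, -0.0158])} left 0.040000000000000036
```

Request:
servo_tool --rows '[1, 0, 0, 0.0002, 0, 1, 0, 0.0006, 0, 0, 1, 0, 0.0005, 0, 0, 1, 0, 0, 0, 0, 1, 0, 0, 0, 0]'

```text
time: 26.25
position: [0.5669, -0.1375, 0.1208]
tool_rot: [-0.001, 1.0, -0.002, 0.001]
ft_force: [-3.3, -4.4, 10.1]
grip_width: 0.0006
grip_force: 4.7
```

```bash
python3 f.py
```

```text
[-2.94 -4.17  9.43] [ 0.5669 -0.1375  0.1208] 26.35
{'needle': (np.float64(1.958), 163, [0.0273, -0.011]), 'tri': (np.float64(1.897), 71, [0.0439, -0.0149])} left 0.06099999999999994
```

Request:
servo_tool --rows '[1, 0, 0.0004, 0, 0, 1, 0, 0, 0, 0, 1, 0, 0, 0, 0]'

```text
time: 26.7
position: [0.5669, -0.1372, 0.1208]
tool_rot: [-0.001, 1.0, -0.002, 0.001]
ft_force: [-3.2, -4.7, 9.0]
grip_width: 0.0005
grip_force: 4.6
```

```bash
python3 f.py
```

```text
[-3.   -4.08  9.13] [ 0.5669 -0.1371  0.1208] 26.8
{'needle': (np.float64(1.959), 160, [0.0272, -0.0111]), 'tri': (np.float64(1.887), 75, [0.0442, -0.0145])} left 0.07200000000000006
```

That's on target. I'll unload the sideways force, lift, and check from above.

Request:
servo_tool --rows '[1, 0, -0.0008, 0, 0, 1, 0, -0.0008, 0, 0, 1, 0, 0, -0.001, 0, 1, 0, 0, -0.003, 0, 1, 0, 0, -0.01, 0]'

```text
time: 27.32
position: [0.5652, -0.1359, 0.1321]
tool_rot: [-0.001, 1.0, 0.001, -0.002]
ft_force: [-0.9, -0.7, 0.3]
grip_width: 0.0006
grip_force: 0.0
```

Request:
servo_tool --rows '[1, 0, 0, -0.02, 0, 1, 0, 0, -0.03, 0, 1, 0, 0, -0.03, 0, 1, 0, 0, 0, 0, 1, 0, 0, 0, 0]'

```text
time: 27.73
position: [0.5677, -0.1367, 0.2156]
tool_rot: [-0.001, 1.0, -0.001, 0.002]
ft_force: [-0.3, -0.0, 0.4]
grip_width: 0.0
grip_force: 0.0
```

```bash
python3 f.py; python3 fine2.py | grep -v -i major; python3 - <<'E'
from h import *
o,p,q=wrist(); save(p,"pics/end.png",(150,30,640,330),1.6)
E
```

```text
[-0.43  0.22  0.23] [ 0.5657 -0.1359  0.2128] 27.8333
{'needle': (np.float64(1.951), 71, [0.0273, -0.0108]), 'tri': (np.float64(1.885), 32, [0.0444, -0.0144])} left 0.06600000000000006
ticks 3 c [0.0011 0.0009 0.0448] rms 0.0
dial phase mod 36deg -> zero angle [np.float64(1.324), np.float64(1.953), np.float64(2.581)]
tri angle 1.9123
tri angle 1.605
needle 35 222 1.9167
needle 60 155 1.9126
needle 90 93 1.9184
```

View pics/end.png

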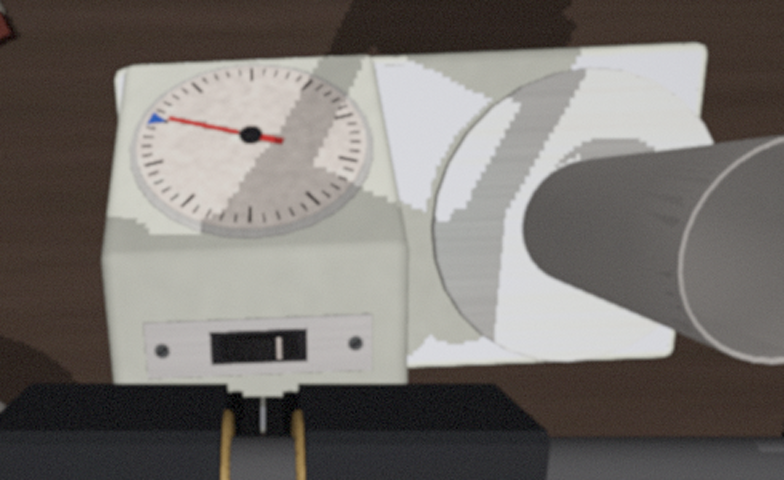

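The needle (tip at (170,119)) points at the blue triangle (157,118). Measured angles are 1.912 for the triangle and 1.915 for the needle. The cup stands on the platform. I'll move the hand away and hand in.

Request:
servo_tool --rows '[1, 0, 0, -0.03, 0, 1, 0, 0, -0.03, 0, 1, 0, 0, 0, 0, 1, 0, 0, 0, 0, 1, 0, 0, 0, 0]'

```text
time: 28.45
position: [0.5658, -0.136, 0.2723]
tool_rot: [-0.001, 1.0, 0.0, -0.001]
ft_force: [0.2, 0.3, -1.2]
grip_width: 0.0006
grip_force: 0.0
```

```bash
python3 -c "
from rig import robot
print(robot.hand_in())"
```

```text
the job is handed in; nothing more can be done
None
```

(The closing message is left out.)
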